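# Zero the peak pointer and hold the spindle up to the inspection camera

### The job

The run-out check is finished: first turn the peak pointer's knob on the dial anticlockwise, fully back to its zero stop, then lift the spindle out of the V-blocks and present it to the inspection camera. Hold it in line with the camera's tilted line of sight, with the tip of its long threaded end (the end away from the collar) pointing straight into the lens, centred, and 80 mm in front of the glass, and finish while still holding it there in the air. Do not bump the camera or shift the tin, the tape roll and the spanner lying round about.

Things in the scene. Friction and masses are not known exactly. Their poses are not given: they have to be found in the camera images.
- gauge: Fixed grey run-out gauge, 12 mm plate. Origin on the table midway between two steel V-blocks at x = -48 and +48 mm (18 mm thick, 60 mm high, 78 mm clear between), open at the top; x is the spindle's line, its axis 60 mm above the table. A round dial unit (100 mm across, face 52 mm high) is centred at x +30, y -125 mm. A thin stylus stands beside the spindle at x +66 mm, clear of it.
- peak_knob (a joint): Angle of the dial's peak pointer, which turns with the black wing knob, in rad: 0 is the zero stop, positive is clockwise seen from above (up to 1.5). It starts somewhere between 0.6 and 1.3 and stays where it is left; about 0.06 N m turns it.
- knob_grip (a point): Grip point of the dial's black wing knob, on its vertical turning axis, 77 mm above the table; turns with it. The wing is a bar 36 mm long (along this point's x), 12 mm thick (y), from 20 mm below to 8 mm above the point; the dial face is 25 mm below the point, pointer and stop pin end 19 mm below it.
- spindle: Loose steel spindle 190 mm long, 0.3 to 0.6 kg, lying in the V-blocks. Origin on its axis at mid-length, x along it to the long threaded end. Plain, 22 mm diameter, from x -65 to +65 mm (grip it between the V-blocks); 28 mm collar at x -77 to -65 mm, 14 mm stub to -95 mm; 14 mm threaded end from +65 to +95 mm. Balances 6 mm from the origin towards the collar.
- spindle_tip (a point): Centre of the end face of the spindle's threaded end (x = +95 mm on the spindle).
- lens (a point): Centre of the front glass of the inspection camera, a grey box 54 mm wide with round lens barrel on a fixed post (80 mm square base) beyond the gauge, lens 27 to 30 cm above the table. It looks along this point's negative x axis: towards the robot and 0.25 to 0.55 rad downward (varies); y is level. The head's tilt is held by friction.
- grease_tin: Tin 75 mm across and 58 mm high, standing left of the work; bystander. Origin under its centre.
- tape_roll: Black roll of tape 55 mm across and 19 mm high, lying flat right of the work; bystander. Origin under its centre.
- spanner_17: Steel combination spanner 202 mm long, 9 mm thick, lying right of the work near the table's edge; bystander. Origin under its middle, y axis along it.

How it is judged:
By the outcome, as a careful person would: the job done as asked, in the order asked, and still so for the second after the job is handed in, while the arm keeps its last pose, push and grip.
It also fails if it takes over 59 s, if anything falls off the work surface, if the arm or the gripper's body presses on something with over 40 N, if the wrist force passes 120 N, or if a joint passes its speed limit or range.

### The arm

A 7-joint arm with a two-finger parallel gripper is mounted at the origin on a cart in front of the work surface, level with it; the furniture and walls round the work are solid. World frame = base frame: x ahead of the robot, y to its left, z up, the work surface at z = 0. Lengths are in m, angles in rad, forces in N, time in s.
With the tool pointing down it reaches from about 0.425 to 0.875 m from the base axis. Payload 8.4 kg.
Tool frame: the origin (TCP) lies midway between the tips of the shut fingers; the grasp point (between the pads) lies env.hold_point_z behind it (env.hold_point_z is the distance from the TCP to the grasp point, in m); z points along the fingers, y is the line along which they close (so a half turn about z gives the same grasp; the last joint's range is limited). The gripper opens to 87 mm and grips with 3 to 60 N. Pads are 19 mm wide; open, the fingers measure 117 mm over their backs; the gripper's body (75 mm by 190 mm) begins 51 mm behind the grasp point.
Start: joints at [-1.247, 0.333, 0.04, 1.465, -0.013, 1.343, -0.059], TCP at [0.267, 0.593, 0.198] pointing down, gripper open.
Joint ranges: [-2.58, 2.58], [-0.38, 2.09], [-1.3, 1.39], [0.25, 2.4], [-1.5, 4.64], [0.08, 2.09], [-2.65, 2.65]. Speed limits (rad/s): [2.22, 2.22, 2.79, 2.79, 3.14, 3.14, 3.14].

### API

Orientations are given as a rotation vector (axis times angle).
In Python, from plant import env gives the robot as it stands. The module is installed in compiled form; this text tells all that it offers.
- The arm moves only by the tool send_rows, never from a script. Its argument "rows" is a list of rows, each an object of numbers: "tx", "ty", "tz": the shift along the tool's x, y, z in mm; "ax", "ay", "az": the turn, a rotation vector about the tool's x, y, z in rad. A call has 1 to 10 rows; each row shifts and turns the commanded pose from where the row before left it, along the tool's axes as they then stand; what a row does not reach is not made up. A row lasts 1/8 s, in which the tool goes at most 62.5 mm and 10.7 degrees, less where a joint would pass 70% of its speed; a pose out of reach is approached as far as the arm can. A call is refused whole if a number of a shift passes 62.5 or a number of a turn 0.188, either way. A call with a gripper value outside its range is refused whole. "hand" is the opening, from -1 (shut) to 1 (fully open), set as the call begins (left out, the last holds). The fingers move at their own pace and stop on an object; "newtons" is the grip in N (left out, the last holds). Time passes only in rows, so rows that do not move let the fingers close. It gives the time, the measured TCP pose, the force, the opening and the grip force at its end, in the units of the state.
- env.observe(): the state, without advancing time (a new reading comes with each control period).
- env.read_camera(name): name is "side" or "top" or "wrist"; returns the picture (384x512x3 uint8, blue, green, red); there is no depth.
- env.camera_info(name): a dict with "camera_matrix" (3x3 intrinsics, pixels), "extrinsics" (4x4, takes a point from world to camera coordinates). Camera axes: x right, y down, z forward; pixel columns grow to the right and rows downward; lengths in m; the calibration is good to about 2 mm. A picture is of the moment at which its call begins: read the wrist's pose just before it. camera_info takes no time and is no camera call; for the wrist camera it gives the pose at the moment of the call.
- env.hand_in(): hands the job in; it is judged then, once.
The state is a dict: "time": time; "qpos": joint angles; "qvel": joint speeds; "effort": joint torques, N m; "position": TCP position; "tcp_rot": TCP orientation; "wrist_force": force on the tool from outside, world axes, zero at the start; "moment": the same for the moment, N m; "gripper_width": opening from 0.0 (shut) to 1.0 (fully open); "grip_force": force on a finger pad.
Only numpy, scipy, OpenCV 4.12 (cv2) and the standard library are available. Lean on these libraries where they do the work, as an engineer would, in place of code of your own. Each camera call takes 0.05 s, during which the arm holds its last target. There are 200 camera calls.

## Working session

There is one attempt and no reset: what is moved stays moved. The work goes in short steps, Python scripts to look and compute and a tool call to move; the robot and the scene stay as the last step left them, time stands still between calls to the robot, and variables do not carry over. Pictures are saved under pics/ and viewed, at most 10 in all, crops included, and the job is handed in when it is done.

Besides the shell and the picture viewer there is one more tool, called after "Emit:" by a JSON object that holds its "fn" and its "kwargs", one argument or row to a line. send_rows: Moves the arm, as the interface text tells. Its arguments: {"type":"object","properties":{"rows":{"type":"array"},"hand":{"type":"number"},"newtons":{"type":"number"}},"required":["rows"]}

```bash
mkdir -p pics
python3 - <<'E'
from plant import env
import cv2,numpy as np
s=env.observe();print(s,env.hold_point_z)
for n in("top","side"):
    cv2.imwrite(f"pics/{n}0.png",env.read_camera(n));i=env.camera_info(n);print(n,i["camera_matrix"].round(1).tolist(),i["extrinsics"].round(4).tolist())
a=cv2.imread("pics/top0.png");b=cv2.imread("pics/side0.png")
E
```

```text
{'time': 0.0, 'qpos': array([-1.24726091,  0.33389173,  0.03987923,  1.46623465, -0.013372  ,
        1.34329912, -0.05849478]), 'qvel': array([ 0.00119272,  0.0022774 ,  0.00120678, -0.00083338, -0.00023404,
       -0.00181606, -0.00022711]), 'effort': array([-1.56838423e-04, -6.56374812e+01,  1.33504048e+00, -4.03797770e+01,
       -5.97913144e-02,  4.49892576e-02,  9.76274669e-05]), 'position': array([0.26650729, 0.59231619, 0.19758971]), 'tcp_rot': array([-6.59072481e-01, -3.07148061e+00,  2.44258276e-03]), 'wrist_force': array([ 0.36790927, -0.16279954,  0.18151034]), 'moment': array([ 0.07648956,  0.00167422, -0.00464133]), 'grip_force': 0.0, 'gripper_width': 1.0022164396447693} 0.0187
top [[438.9, 0.0, 249.4], [0.0, 438.9, 195.8], [0.0, 0.0, 1.0]] [[0.0057, -0.9996, -0.0294, -0.1614], [-0.9945, -0.0026, -0.1042, 0.6177], [0.1041, 0.0298, -0.9941, 1.1185], [0.0, 0.0, 0.0, 1.0]]
side [[476.5, 0.0, 247.4], [0.0, 476.5, 185.3], [0.0, 0.0, 1.0]] [[0.9984, -0.0562, -0.0058, -0.6301], [-0.0334, -0.505, -0.8625, 0.1091], [0.0456, 0.8613, -0.5061, 1.3903], [0.0, 0.0, 0.0, 1.0]]
```

View pics/top0.png

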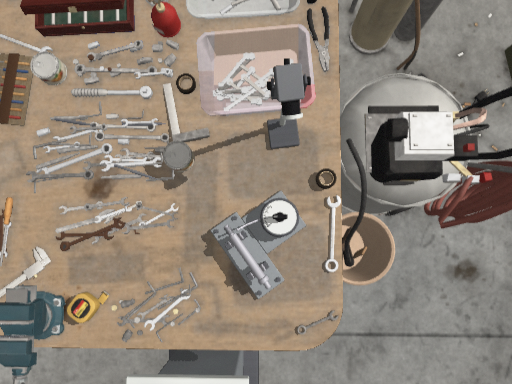

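View pics/side0.png

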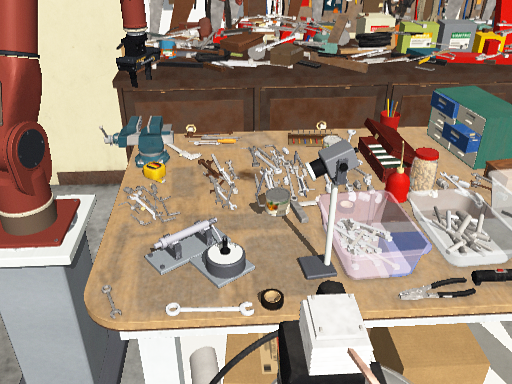

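The top picture shows the gauge at about (250,245), its dial at (280,217), the inspection camera head at (288,85) and its base at (283,133). In the side picture the gauge is at (190,245), the dial at (225,262) and the camera head at (335,160). I'll enlarge the two views next.

Run:
```python
import cv2,numpy as np
a=cv2.imread("pics/top0.png");b=cv2.imread("pics/side0.png")
A=cv2.resize(a[185:305,195:315],None,fx=5,fy=5,interpolation=cv2.INTER_CUBIC)
cv2.imwrite("pics/c1.png",A)
B=cv2.resize(b[130:290,140:365],None,fx=3.5,fy=3.5,interpolation=cv2.INTER_CUBIC)
cv2.imwrite("pics/c2.png",B)
```

```text
(no output)
```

View pics/c1.png

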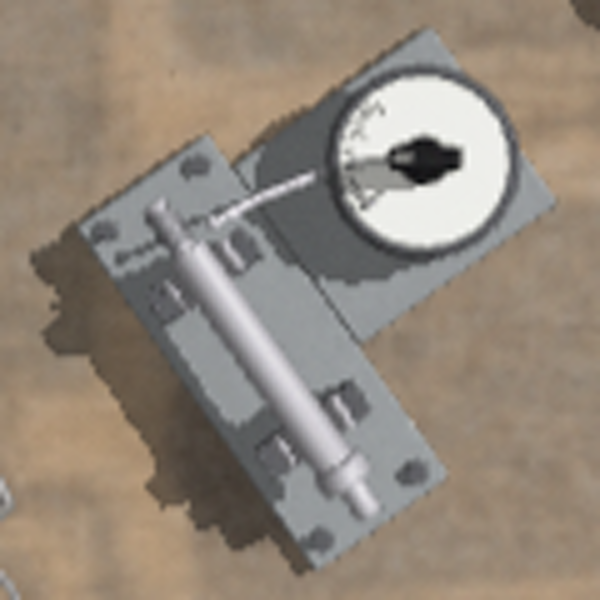

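View pics/c2.png

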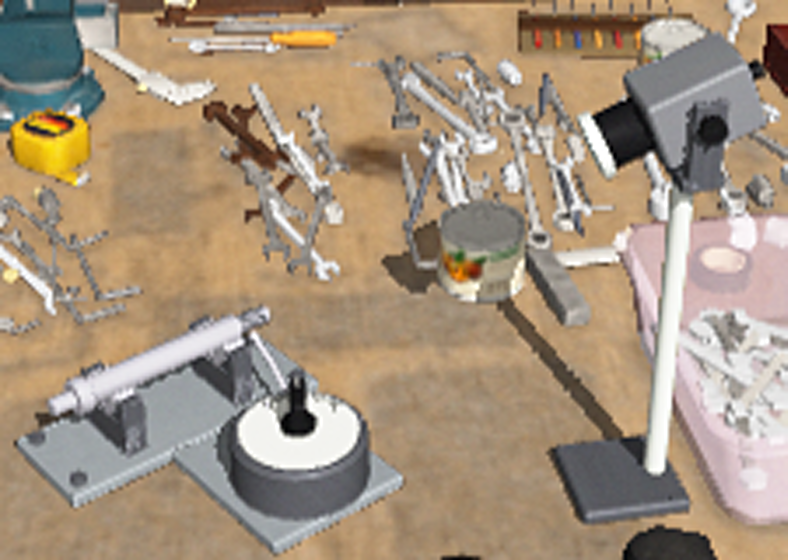

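In the top crop the threaded tip is at full-frame (226,227), the stub end at (269,287) and the knob at (280,217), with its wing about horizontal. In the side crop the lens ring is at about (310,171). Next I'll triangulate these points.

```bash
cat > h.py <<'E'
from plant import env
import cv2,numpy as np
from scipy.spatial.transform import Rotation as R
def ray(i,p):
    T=i["extrinsics"];d=T[:3,:3].T@np.linalg.inv(i["camera_matrix"])@[p[0],p[1],1];c=-T[:3,:3].T@T[:3,3];return c,d/np.linalg.norm(d)
def onz(i,p,z):
    c,d=ray(i,p);return c+d*(z-c[2])/d[2]
def tri(obs):
    A=np.zeros((3,3));b=np.zeros(3);rs=[ray(i,p) for i,p in obs]
    for c,d in rs:
        M=np.eye(3)-np.outer(d,d);A+=M;b+=M@c
    X=np.linalg.solve(A,b);return X,[np.linalg.norm((np.eye(3)-np.outer(d,d))@(X-c)) for c,d in rs]
def proj(i,X):
    T=i["extrinsics"];q=i["camera_matrix"]@(T[:3,:3]@X+T[:3,3]);return q[:2]/q[2]
E
python3 - <<'E'
from h import *
t=env.camera_info("top");s=env.camera_info("side");np.set_printoptions(precision=4,suppress=True)
a=onz(t,(226.2,226.6),.06);b=onz(t,(269.4,287),.06);print("tip,stub",a,b,np.linalg.norm(a-b),"mid",(a+b)/2)
u=(a-b)/np.linalg.norm(a-b);m=(a+b)/2;print("ang",np.arctan2(u[1],u[0]),"dial pred",m+.03*u-.125*np.array([-u[1],u[0],0]))
for p in[(280.0,217.4)]: print("dial",onz(t,p,.052),"knob@85",onz(t,p,.085))
print("side tip",onz(s,(140+262/3.5,130+315/3.5),.06),"stub",onz(s,(140+58/3.5,130+402/3.5),.06))
print("lens",tri([(t,(290,115)),(s,(310,171.4))]))
print("base ctr side",onz(s,(140+622/3.5,130+480/3.5),.01))
w=env.camera_info("wrist");T=w["extrinsics"];c=-T[:3,:3].T@T[:3,3];o=env.observe();Rt=R.from_rotvec(o["tcp_rot"]).as_matrix()
print("wrist cam in tool",Rt.T@(c-o["position"]),"\n",Rt.T@T[:3,:3].T,w["camera_matrix"][0,0]);print(Rt)
A=cv2.imread("pics/top0.png")[55:155,240:340];cv2.imwrite("pics/c3.png",cv2.resize(A,None,fx=5,fy=5,interpolation=cv2.INTER_CUBIC))
E
```

```text
tip,stub [ 0.5367 -0.1014  0.06  ] [ 0.3871 -0.2109  0.06  ] 0.18539748941758166 mid [ 0.4619 -0.1561  0.06  ]
ang 0.6317093274570722 dial pred [ 0.5599 -0.2393  0.06  ]
dial [ 0.561  -0.2378  0.052 ] knob@85 [ 0.5592 -0.2365  0.085 ]
side tip [ 0.5369 -0.1084  0.06  ] stub [ 0.3909 -0.209   0.06  ]
lens (array([ 0.7602, -0.2497,  0.2796]), [np.float64(0.0011632245376784818), np.float64(0.0011632245376784812)])
base ctr side [ 0.7932 -0.2608  0.01  ]
wrist cam in tool [ 0.0794  0.0007 -0.1869] 
 [[ 0.0003 -0.9571 -0.2898]
 [ 1.      0.0002  0.0006]
 [-0.0006 -0.2898  0.9571]] 324.82804373139487
[[-0.9119  0.4103 -0.0005]
 [ 0.4103  0.9119 -0.0013]
 [-0.0001 -0.0014 -1.    ]]
```

View pics/c3.png

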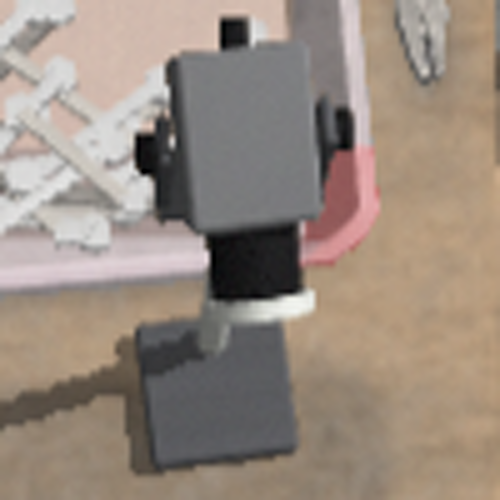

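Emit:
{"fn": "send_rows", "kwargs": {
  "rows": [
    {"tz": -60},
    {"tx": -43,"ty": -45},
    {"tx": -43,"ty": -45},
    {"tx": -43,"ty": -45},
    {"tx": -43,"ty": -45},
    {"tx": -43,"ty": -45},
    {"tx": -43,"ty": -45},
    {"tx": -43,"ty": -45},
    {"tx": -43,"ty": -45},
    {"tx": -43,"ty": -45}
  ]
}}

```text
$.rows[0]: bad value
```

Emit:
{"fn": "send_rows", "kwargs": {
  "rows": [
    {"tx": -43,"ty": -45},
    {"tx": -43,"ty": -45},
    {"tx": -43,"ty": -45},
    {"tx": -43,"ty": -45},
    {"az": 0.17},
    {"az": 0.17},
    {"az": 0.17},
    {"az": 0.17},
    {"az": 0.17},
    {"az": 0.17}
  ]
}}

```text
$.rows[0]: bad value
```

```bash
cat >> h.py <<'E'
np.set_printoptions(precision=4,suppress=True)
def Rt(): return R.from_rotvec(env.observe()["tcp_rot"]).as_matrix()
def go(p,M):
    "remaining: tool-frame shift (mm) at present orientation; turn in tool axes"
    o=env.observe();r=R.from_rotvec(o["tcp_rot"]).as_matrix();print("pos",o["position"],"width",o["gripper_width"],"t",o["time"])
    print("shift mm",r.T@(np.array(p)-o["position"])*1000,"turn",R.from_matrix(r.T@M).as_rotvec())
def down(yaw):
    c,s=np.cos(yaw),np.sin(yaw);return np.array([[c,s,0],[s,-c,0],[0,0,-1.]])
E
python3 - <<'E'
from h import *
go([.56,-.237,.20],down(1.5708));print(env.observe()["qpos"])
I=env.read_camera("wrist");cv2.imwrite("pics/w1.png",I)
w=env.camera_info("wrist");print(proj(w,np.array([.56,-.237,.085])))
E
```

```text
pos [0.2665 0.5924 0.1976] width 0.9972874294013986 t 0.1
shift mm [-607.9052 -635.9184   -1.3897] turn [-0.0012  0.0009  1.148 ]
[-1.2472  0.3339  0.0399  1.4662 -0.0134  1.3433 -0.0585]
[-167.9131  575.321 ]
```

View pics/w1.png

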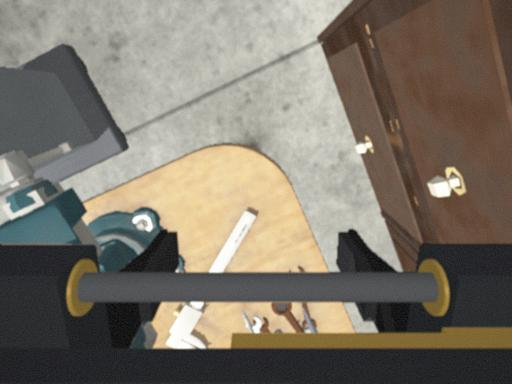

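The rows were refused, probably because every field has to be given, so this wrist picture is from the start pose. It shows the vice at the left and the finger bar across rows 270–300. I'll resend with all six fields.

Emit:
{"fn": "send_rows", "kwargs": {
  "rows": [
    {"tx": 0,"ty": 0,"tz": -60,"ax": 0,"ay": 0,"az": 0},
    {"tx": -43,"ty": -45,"tz": 0,"ax": 0,"ay": 0,"az": 0},
    {"tx": -43,"ty": -45,"tz": 0,"ax": 0,"ay": 0,"az": 0},
    {"tx": -43,"ty": -45,"tz": 0,"ax": 0,"ay": 0,"az": 0},
    {"tx": -43,"ty": -45,"tz": 0,"ax": 0,"ay": 0,"az": 0},
    {"tx": -43,"ty": -45,"tz": 0,"ax": 0,"ay": 0,"az": 0},
    {"tx": -43,"ty": -45,"tz": 0,"ax": 0,"ay": 0,"az": 0},
    {"tx": -43,"ty": -45,"tz": 0,"ax": 0,"ay": 0,"az": 0},
    {"tx": -43,"ty": -45,"tz": 0,"ax": 0,"ay": 0,"az": 0},
    {"tx": -43,"ty": -45,"tz": 0,"ax": 0,"ay": 0,"az": 0}
  ]
}}

```text
time: 1.4
position: [0.4537, 0.0626, 0.2585]
tcp_rot: [0.659, 3.071, 0.001]
wrist_force: [0.3, 0.6, -0.2]
gripper_width: 1.0
grip_force: 0.0
```

Emit:
{"fn": "send_rows", "kwargs": {
  "rows": [
    {"tx": -44,"ty": -46,"tz": 0,"ax": 0,"ay": 0,"az": 0},
    {"tx": -44,"ty": -46,"tz": 0,"ax": 0,"ay": 0,"az": 0},
    {"tx": -44,"ty": -46,"tz": 0,"ax": 0,"ay": 0,"az": 0},
    {"tx": -44,"ty": -46,"tz": 0,"ax": 0,"ay": 0,"az": 0},
    {"tx": -44,"ty": -46,"tz": 0,"ax": 0,"ay": 0,"az": 0},
    {"tx": 0,"ty": 0,"tz": 15,"ax": 0,"ay": 0,"az": 0.18},
    {"tx": 0,"ty": 0,"tz": 15,"ax": 0,"ay": 0,"az": 0.18},
    {"tx": 0,"ty": 0,"tz": 15,"ax": 0,"ay": 0,"az": 0.18},
    {"tx": 0,"ty": 0,"tz": 15,"ax": 0,"ay": 0,"az": 0.18},
    {"tx": 0,"ty": 0,"tz": 0,"ax": 0,"ay": 0,"az": 0.18}
  ]
}}

```text
time: 2.65
position: [0.557, -0.2295, 0.1971]
tcp_rot: [-1.936, -2.472, 0.001]
wrist_force: [0.3, 0.1, 0.2]
gripper_width: 1.0
grip_force: 0.0
```

Emit:
{"fn": "send_rows", "kwargs": {
  "rows": [
    {"tx": 0,"ty": 0,"tz": 0,"ax": 0,"ay": 0,"az": 0.12},
    {"tx": 0,"ty": 0,"tz": 0,"ax": 0,"ay": 0,"az": 0.12},
    {"tx": 0,"ty": 0,"tz": 0,"ax": 0,"ay": 0,"az": 0}
  ]
}}

```text
time: 3.02
position: [0.5577, -0.2297, 0.1982]
tcp_rot: [-2.211, -2.231, 0.001]
wrist_force: [0.3, 0.3, -1.0]
gripper_width: 1.001
grip_force: 0.0
```

Run:
```python
from h import *
go([.56,-.237,.20],down(1.5708));print(env.observe()["qpos"])
I=env.read_camera("wrist");cv2.imwrite("pics/w1.png",I)
w=env.camera_info("wrist");print(proj(w,np.array([.56,-.237,.085])))
np.save("w1.npy",w["extrinsics"])
```

```text
pos [ 0.5577 -0.2297  0.1982] width 1.0007294692367417 t 3.025
shift mm [-7.2811  2.2522 -1.8033] turn [-0.0006  0.0002  0.0089]
[-0.5193  0.3825  1.083   1.6234 -0.3445  1.3459  0.6209]
[259.1011 191.0015]
```

View pics/w1.png

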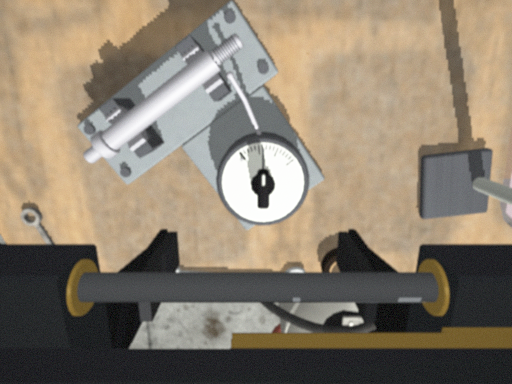

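The wrist picture shows the knob at (264,184) with its wing nearly vertical, so along world y. The pointer points up and the scale starts at the upper left (243,157). The spindle runs from (90,155) to (238,43). I'll measure the wing axis and the spindle more finely.

Run:
```python
from h import *
w=env.camera_info("wrist");w["extrinsics"]=np.load("w1.npy")
I=cv2.imread("pics/w1.png");g=I.max(2)
m=np.zeros_like(g);cv2.circle(m,(263,183),35,255,-1)
k=((g<60)&(m>0)).astype(np.uint8);n,l,st,ce=cv2.connectedComponentsWithStats(k);print(st[1:],ce[1:])
j=1+st[1:,4].argmax();ys,xs=np.nonzero(l==j)
for r in range(ys.min(),ys.max()+1): print(r,xs[ys==r].min(),xs[ys==r].max(),end="; ")
for z in(.085,.06):
  P=np.array([onz(w,p,z)[:2] for p in zip(xs,ys)]);c=P.mean(0);e,v=np.linalg.eigh(np.cov(P.T));print("\n",z,c,np.sqrt(e)*3.46,np.arctan2(v[1,1],v[0,1]))
# white dial face
f=((I.min(2)>200)&(cv2.circle(np.zeros_like(g),(263,183),50,255,-1)>0)).astype(np.uint8)
c=max(cv2.findContours(f,0,1)[0],key=cv2.contourArea);E=cv2.fitEllipse(cv2.convexHull(c));print("dial",E,onz(w,E[0],.052))
print("tip",onz(w,(238,43),.06),"stub",onz(w,(91,156),.06))
cv2.imwrite("pics/c4.png",np.hstack([cv2.resize(I[130:235,210:320],None,fx=5,fy=5,interpolation=cv2.INTER_CUBIC)]))
```

```text
[[252 169  22  38 446]] [[262.3901 187.3879]]
169 262 263; 170 260 266; 171 259 267; 172 258 267; 173 258 267; 174 258 268; 175 257 268; 176 256 269; 177 254 270; 178 253 271; 179 253 271; 180 253 272; 181 252 272; 182 252 272; 183 252 273; 184 252 273; 185 252 272; 186 253 272; 187 253 272; 188 253 272; 189 253 271; 190 254 271; 191 255 270; 192 256 269; 193 257 268; 194 258 267; 195 259 267; 196 259 267; 197 259 267; 198 259 267; 199 259 267; 200 259 266; 201 259 267; 202 259 267; 203 259 267; 204 259 267; 205 259 267; 206 259 266; 
 0.085 [ 0.5631 -0.2334] [0.0168 0.0326] 1.6235122209946082

 0.06 [ 0.5636 -0.2404] [0.0182 0.0353] 1.623512220994608
dial ((262.4967346191406, 181.70794677734375), (79.65728759765625, 82.0506362915039), 86.67041778564453) [ 0.5638 -0.2363  0.052 ]
tip [ 0.5391 -0.1032  0.06  ] stub [ 0.3902 -0.2093  0.06  ]
```

View pics/c4.png

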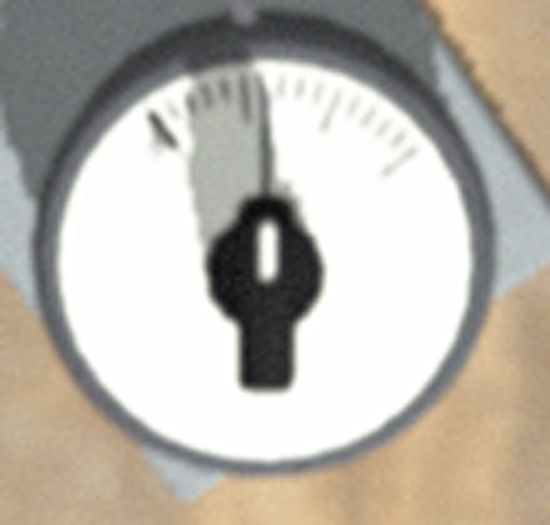

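Pointer and wing point at yaw about 1.58. The zero mark and pin lie about 0.63 rad further anticlockwise, which agrees with the gauge's y direction at 2.20. I'll descend on the knob.

Emit:
{"fn": "send_rows", "kwargs": {
  "rows": [
    {"tx": -7,"ty": 5,"tz": 20,"ax": 0,"ay": 0,"az": 0},
    {"tx": 0,"ty": 0,"tz": 30,"ax": 0,"ay": 0,"az": 0},
    {"tx": 0,"ty": 0,"tz": 30,"ax": 0,"ay": 0,"az": 0},
    {"tx": 0,"ty": 0,"tz": 25,"ax": 0,"ay": 0,"az": 0},
    {"tx": 0,"ty": 0,"tz": 15,"ax": 0,"ay": 0,"az": 0},
    {"tx": 0,"ty": 0,"tz": 12,"ax": 0,"ay": 0,"az": 0},
    {"tx": 0,"ty": 0,"tz": 4,"ax": 0,"ay": 0,"az": 0},
    {"tx": 0,"ty": 0,"tz": 0,"ax": 0,"ay": 0,"az": 0}
  ],
  "hand": 0.0,
  "newtons": 20
}}

```text
time: 4.08
position: [0.563, -0.2371, 0.0627]
tcp_rot: [2.212, 2.23, 0.0]
wrist_force: [0.2, 0.3, -0.2]
gripper_width: 0.502
grip_force: 0.0
```

Emit:
{"fn": "send_rows", "kwargs": {
  "rows": [
    {"tx": 0,"ty": 0,"tz": 0,"ax": 0,"ay": 0,"az": 0},
    {"tx": 0,"ty": 0,"tz": 0,"ax": 0,"ay": 0,"az": 0},
    {"tx": 0,"ty": 0,"tz": 0,"ax": 0,"ay": 0,"az": 0},
    {"tx": 0,"ty": 0,"tz": 0,"ax": 0,"ay": 0,"az": 0},
    {"tx": 0,"ty": 0,"tz": 0,"ax": 0,"ay": 0,"az": 0},
    {"tx": 0,"ty": 0,"tz": 0,"ax": 0,"ay": 0,"az": 0}
  ],
  "hand": -1,
  "newtons": 20
}}

```text
time: 4.82
position: [0.5629, -0.2369, 0.0625]
tcp_rot: [2.212, 2.23, 0.0]
wrist_force: [-0.2, 0.0, 0.0]
gripper_width: 0.012
grip_force: 0.2
```

The fingers shut almost fully at 0.012, where a 12 mm wing should give about 0.14. I'll look at all three views in one picture.

Run:
```python
from h import *
for n in("side","wrist","top"): cv2.imwrite(f"pics/{n}2.png",env.read_camera(n))
print(env.observe()["qpos"],env.observe()["gripper_width"]); go([.563,-.237,.0625],down(1.57))
s,w,t=[cv2.imread(f"pics/{n}2.png") for n in("side","wrist","top")]
C=lambda i,x,y,a,b,W,H:cv2.resize(i[y:y+b,x:x+a],(W,H),interpolation=cv2.INTER_CUBIC)
r=np.hstack([C(s,165,190,100,75,400,300),C(t,235,170,100,75,400,300)]);r2=np.hstack([C(s,150,100,160,120,400,300),C(w,0,0,512,384,400,300)])
cv2.imwrite("pics/m1.png",np.vstack([r,r2]))
```

```text
[-0.4154  0.526   0.9757  1.7568 -0.4804  1.119   0.7228] 0.004307252227282154
pos [ 0.5628 -0.237   0.0625] width 0.004307252227282154 t 4.975
shift mm [-0.0414  0.1573  0.0196] turn [0.0001 0.     0.0087]
```

View pics/m1.png

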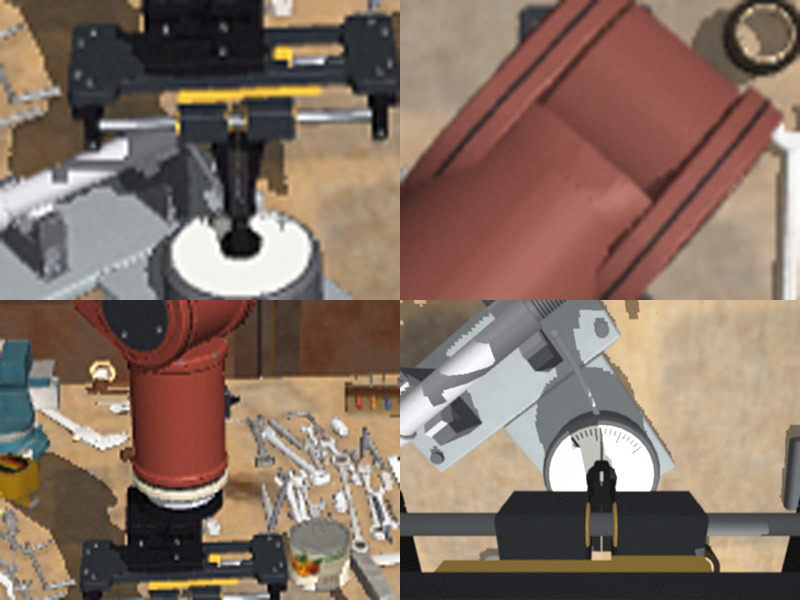

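The side view shows the fingertips over the knob hub. The wrist view shows the pointer not moved, so the wing may not lie between the pads. I'll check with geometry.

Run:
```python
from h import *
s=env.camera_info("side");w=env.camera_info("wrist")
P=env.observe()["position"];print("tcp side",proj(s,P),"wrist",proj(w,P), "dial ctr side",proj(s,np.array([.563,-.236,.052])))
for y in(-.018,.018):
  for z in(.057,.085): print(y,z,proj(s,np.array([.563,-.236+y,z])))
I=cv2.imread("pics/side0.png");g=I.max(2)
print(g[232:258,216:236])
f=((I.min(2)>200)&(cv2.circle(np.zeros_like(g),(226,254),28,255,-1)>0)).astype(np.uint8)
c=max(cv2.findContours(f,0,1)[0],key=cv2.contourArea);E=cv2.fitEllipse(cv2.convexHull(c));print("dial",E,onz(s,E[0],.052))
for p in[(224.9,236)]: print([onz(s,p,z) for z in(.085,.077)])
J=cv2.imread("pics/side2.png").max(2);print(J[232:258,216:236])
```

```text
tcp side [225.1798 248.243 ] wrist [256.6679 230.6616] dial ctr side [225.3613 251.3634]
-0.018 0.057 [225.4214 254.3324]
-0.018 0.085 [225.084  245.2104]
0.018 0.057 [225.1867 245.3234]
0.018 0.085 [224.8553 236.3323]
[[234 237 160 162 166 178 152 175 173 173 162 166 171 175 178 182 183 183
  185 183]
 [161 242 185 156 162 165 167 158 154 179 178 176 184 181 180 182 183 192
  191 190]
 [133 215 242 160 160 165 163 171 167 151 176 187 193 193 188 188 190 198
  199 201]
 [159 162 238 188 159 164 166 151 118 130 125 188 199 198 199 199 198 200
  197 195]
 [162 163 214 244 159 161 148  91  96  97  96 148 192 192 199 198 197 199
  199 201]
 [165 160 159 238 189 160  91  76 116 106  94 144 168 160 188 196 195 199
  201 201]
 [165 163 164 214 246 166 162  41 155  95  31 164 172 185 156 196 196 199
  202 205]
 [155 162 159 160 240 197 115  22 147  86  22 124 192 212 194 192 192 194
  197 202]
 [ 77 171 166 167 217 234  76  19  76  80  24 111 201 179 176 194 194 192
  192 197]
 [ 76 156 169 154 147 108  78  15  22  21  24  98 181 162 174 188 187 180
  191 198]
 [ 89  95 161 101  95  83  53  
[... 3044 characters left out ...]
 245 244
  243 244]
 [244 245 250 186  27  15  15  29  27  30  30  22  24  29 154 252 244 243
  244 244]
 [244 243 247 255  43  21  14  24  31  29  29  23  28  28 171 252 245 243
  243 244]
 [243 244 246 254  81   7  13  23  31  27  32  23  20  41 236 249 245 244
  243 243]
 [243 244 245 250 183  37  23  14  18  17  20  14  68 155 254 245 244 243
  243 243]
 [244 243 243 247 252 165 143  96 101 101  98 144 199 254 247 243 243 244
  244 244]
 [243 244 243 243 247 251 254 229 233 230 232 254 249 247 244 244 244 244
  244 243]
 [243 243 243 244 244 245 246 247 247 248 247 246 244 244 243 243 243 244
  243 244]
 [243 244 244 243 243 244 244 244 243 245 243 244 244 244 244 244 244 243
  243 243]]
```

Geometry puts the visible fingertips at about z = 83 mm, some 20 mm higher than the TCP reading. The fingers probably shut above the wing. I'll open and go down in small steps, watching the force.

Emit:
{"fn": "send_rows", "kwargs": {
  "rows": [
    {"tx": 0,"ty": 0,"tz": 0,"ax": 0,"ay": 0,"az": 0},
    {"tx": 0,"ty": 0,"tz": 0,"ax": 0,"ay": 0,"az": 0},
    {"tx": 0,"ty": 0,"tz": 0,"ax": 0,"ay": 0,"az": 0},
    {"tx": 0,"ty": 0,"tz": 2,"ax": 0,"ay": 0,"az": 0},
    {"tx": 0,"ty": 0,"tz": 1.5,"ax": 0,"ay": 0,"az": 0}
  ],
  "hand": 0.0,
  "newtons": 20
}}

```text
time: 5.6
position: [0.5627, -0.2369, 0.0587]
tcp_rot: [-2.212, -2.23, 0.0]
wrist_force: [0.5, 0.0, -0.4]
gripper_width: 0.463
grip_force: 0.0
```

Run:
```python
from h import *
I=env.read_camera("wrist");cv2.imwrite("pics/w3.png",I);S=env.read_camera("side");cv2.imwrite("pics/side3.png",S)
w=env.camera_info("wrist");s=env.camera_info("side");o=env.observe();P=o["position"];r=Rt();W=o["gripper_width"]*.087/2;print(P,W)
for z in(0,-.0187,-.03):
  print(z,[ (proj(w,P+r@[x,y,z]).round(1).tolist(),proj(s,P+r@[x,y,z]).round(1).tolist()) for x in(-.0095,.0095) for y in(-W,W)])
g=I.max(2)
for rr in range(200,262,4): print(rr,''.join('#' if v<45 else('+' if v<90 else '.') for v in g[rr,180:335]))
g=S.max(2)
for rr in range(225,262): print(rr,''.join('#' if v<45 else('+' if v<90 else '.') for v in g[rr,195:260]))
```

```text
[ 0.5627 -0.2368  0.0587] 0.020972348242537183
0 [([223.4, 244.5], [216.7, 252.2]), ([290.0, 244.5], [233.7, 251.5]), ([222.5, 216.3], [216.7, 247.5]), ([290.9, 216.2], [233.4, 246.7])]
-0.0187 [([220.2, 258.7], [216.4, 246.2]), ([293.1, 258.7], [233.6, 245.4]), ([219.1, 228.1], [216.4, 241.4]), ([294.2, 228.0], [233.3, 240.7])]
-0.03 [([218.0, 268.7], [216.2, 242.4]), ([295.4, 268.6], [233.5, 241.7]), ([216.7, 236.4], [216.2, 237.8]), ([296.6, 236.4], [233.2, 237.0])]
200 ......+++.....................................................................+............................................................................
204 .....++.......................................................................+............................................................................
208 ....++.................................................................++##########++......................................................................
212 ....+................................................................+#################+......................................................
[... 3823 characters left out ...]

252 ........++++.............+#########.............++...............
253 ........++++..............#######+..............++...............
254 .......+++++....................................+................
255 .......+++++...................................+.................
256 .......+++++...................................+.................
257 .......+++++++...................................................
258 .......++++++....................................+...............
259 .......++++++................................+...+...............
260 .......++++#++.+................................++...............
261 ........+++#++..+..............................+++...............
```

Both cameras put the real fingertips about 24 mm behind the reported TCP. For the pads to enclose the wing the reported TCP has to go to about z = 0.038, so I'll descend gently.

Emit:
{"fn": "send_rows", "kwargs": {
  "rows": [
    {"tx": 0,"ty": 0,"tz": 4,"ax": 0,"ay": 0,"az": 0},
    {"tx": 0,"ty": 0,"tz": 3,"ax": 0,"ay": 0,"az": 0},
    {"tx": 0,"ty": 0,"tz": 2,"ax": 0,"ay": 0,"az": 0},
    {"tx": 0,"ty": 0,"tz": 0,"ax": 0,"ay": 0,"az": 0}
  ]
}}

```text
time: 6.2
position: [0.5627, -0.2369, 0.0498]
tcp_rot: [-2.212, -2.23, 0.0]
wrist_force: [1.6, 0.1, -0.2]
gripper_width: 0.498
grip_force: 0.0
```

Emit:
{"fn": "send_rows", "kwargs": {
  "rows": [
    {"tx": 0,"ty": 0,"tz": 4,"ax": 0,"ay": 0,"az": 0},
    {"tx": 0,"ty": 0,"tz": 3,"ax": 0,"ay": 0,"az": 0},
    {"tx": 0,"ty": 0,"tz": 2,"ax": 0,"ay": 0,"az": 0},
    {"tx": 0,"ty": 0,"tz": 0,"ax": 0,"ay": 0,"az": 0}
  ]
}}

```text
time: 6.7
position: [0.5627, -0.2369, 0.0408]
tcp_rot: [-2.212, -2.23, 0.0]
wrist_force: [-0.1, -0.0, 0.1]
gripper_width: 0.501
grip_force: 0.0
```

Emit:
{"fn": "send_rows", "kwargs": {
  "rows": [
    {"tx": 0,"ty": 0,"tz": 0,"ax": 0,"ay": 0,"az": 0},
    {"tx": 0,"ty": 0,"tz": 0,"ax": 0,"ay": 0,"az": 0},
    {"tx": 0,"ty": 0,"tz": 0,"ax": 0,"ay": 0,"az": 0},
    {"tx": 0,"ty": 0,"tz": 0,"ax": 0,"ay": 0,"az": 0},
    {"tx": 0,"ty": 0,"tz": 0,"ax": 0,"ay": 0,"az": 0},
    {"tx": 0,"ty": 0,"tz": 0,"ax": 0,"ay": 0,"az": 0}
  ],
  "hand": -1,
  "newtons": 20
}}

```text
time: 7.45
position: [0.563, -0.2369, 0.041]
tcp_rot: [2.212, 2.23, 0.0]
wrist_force: [0.3, 0.2, -0.6]
gripper_width: 0.134
grip_force: 20.0
```

It is gripped: the width is 11.7 mm at 20 N. Now I'll turn it anticlockwise, which is negative about the tool's z.

Emit:
{"fn": "send_rows", "kwargs": {
  "rows": [
    {"tx": 0,"ty": 0,"tz": 0,"ax": 0,"ay": 0,"az": -0.06},
    {"tx": 0,"ty": 0,"tz": 0,"ax": 0,"ay": 0,"az": -0.06},
    {"tx": 0,"ty": 0,"tz": 0,"ax": 0,"ay": 0,"az": -0.06},
    {"tx": 0,"ty": 0,"tz": 0,"ax": 0,"ay": 0,"az": -0.06},
    {"tx": 0,"ty": 0,"tz": 0,"ax": 0,"ay": 0,"az": -0.06},
    {"tx": 0,"ty": 0,"tz": 0,"ax": 0,"ay": 0,"az": -0.06},
    {"tx": 0,"ty": 0,"tz": 0,"ax": 0,"ay": 0,"az": -0.06},
    {"tx": 0,"ty": 0,"tz": 0,"ax": 0,"ay": 0,"az": -0.06},
    {"tx": 0,"ty": 0,"tz": 0,"ax": 0,"ay": 0,"az": -0.06},
    {"tx": 0,"ty": 0,"tz": 0,"ax": 0,"ay": 0,"az": 0}
  ]
}}

```text
time: 8.7
position: [0.5625, -0.2371, 0.041]
tcp_rot: [-1.538, -2.739, 0.0]
wrist_force: [-1.3, -0.1, 0.2]
gripper_width: 0.135
grip_force: 20.0
```

Run:
```python
from h import *
o=env.observe();r=Rt();print(np.arctan2(r[1,0],r[0,0]),o["moment"],o["wrist_force"],o["gripper_width"],o["qpos"])
```

```text
2.118272889463915 [-0.0689  0.2711  0.0816] [-1.339  -0.0515  0.1603] 0.13456813309850427 [-0.3182  0.4975  0.8311  1.7708 -0.4161  1.0592  1.209 ]
```

Emit:
{"fn": "send_rows", "kwargs": {
  "rows": [
    {"tx": 0,"ty": 0,"tz": 0,"ax": 0,"ay": 0,"az": -0.04},
    {"tx": 0,"ty": 0,"tz": 0,"ax": 0,"ay": 0,"az": -0.04},
    {"tx": 0,"ty": 0,"tz": 0,"ax": 0,"ay": 0,"az": 0}
  ]
}}

```text
time: 9.07
position: [0.5624, -0.2371, 0.041]
tcp_rot: [-1.426, -2.799, 0.0]
wrist_force: [-3.0, -0.1, 2.7]
gripper_width: 0.133
grip_force: 20.0
```

Run:
```python
from h import *
o=env.observe();r=Rt();print(np.arctan2(r[1,0],r[0,0]),o["moment"],o["wrist_force"],o["gripper_width"])
```

```text
2.1990531692597703 [-0.0927  0.7812 -0.0192] [-3.031  -0.1163  2.735 ] 0.13324068999136168
```

Moment z is still small, so the stop has not been reached. I'll continue in small steps.

Emit:
{"fn": "send_rows", "kwargs": {
  "rows": [
    {"tx": 0,"ty": 0,"tz": 0,"ax": 0,"ay": 0,"az": -0.03},
    {"tx": 0,"ty": 0,"tz": 0,"ax": 0,"ay": 0,"az": -0.03},
    {"tx": 0,"ty": 0,"tz": 0,"ax": 0,"ay": 0,"az": 0}
  ]
}}

```text
time: 9.45
position: [0.5625, -0.2371, 0.041]
tcp_rot: [-1.342, -2.84, -0.0]
wrist_force: [-5.6, 0.6, 5.5]
gripper_width: 0.139
grip_force: 20.9
```

Run:
```python
from h import *
o=env.observe();r=Rt();print(np.arctan2(r[1,0],r[0,0]),o["moment"],o["wrist_force"],o["gripper_width"])
I=env.read_camera("wrist");cv2.imwrite("pics/w4.png",I)
```

```text
2.2586882727854154 [-0.0612  1.2048 -0.5612] [-5.5606  0.5948  5.5492] 0.1388621152065542
```

Moment z is now −0.56 N m, far above the 0.06 that turns the knob, so it is on the zero stop. I'll release, rise and turn for the spindle.

Emit:
{"fn": "send_rows", "kwargs": {
  "rows": [
    {"tx": 0,"ty": 0,"tz": 0,"ax": 0,"ay": 0,"az": 0},
    {"tx": 0,"ty": 0,"tz": 0,"ax": 0,"ay": 0,"az": 0},
    {"tx": 0,"ty": 0,"tz": 0,"ax": 0,"ay": 0,"az": 0},
    {"tx": 0,"ty": 0,"tz": -20,"ax": 0,"ay": 0,"az": 0},
    {"tx": 0,"ty": 0,"tz": -40,"ax": 0,"ay": 0,"az": 0},
    {"tx": 0,"ty": 0,"tz": -40,"ax": 0,"ay": 0,"az": 0},
    {"tx": 0,"ty": 0,"tz": 0,"ax": 0,"ay": 0,"az": 0.17},
    {"tx": 0,"ty": 0,"tz": 0,"ax": 0,"ay": 0,"az": 0.17},
    {"tx": 0,"ty": 0,"tz": 0,"ax": 0,"ay": 0,"az": 0.17},
    {"tx": 0,"ty": 0,"tz": 0,"ax": 0,"ay": 0,"az": 0.17}
  ],
  "hand": 0.0
}}

```text
time: 10.75
position: [0.5632, -0.2371, 0.1425]
tcp_rot: [2.218, 2.223, 0.002]
wrist_force: [0.4, 0.7, -0.4]
gripper_width: 0.498
grip_force: 0.0
```

Emit:
{"fn": "send_rows", "kwargs": {
  "rows": [
    {"tx": 0,"ty": 0,"tz": 0,"ax": 0,"ay": 0,"az": 0.17},
    {"tx": 0,"ty": 0,"tz": 0,"ax": 0,"ay": 0,"az": 0.17},
    {"tx": 0,"ty": 0,"tz": 0,"ax": 0,"ay": 0,"az": 0.17},
    {"tx": 0,"ty": 0,"tz": 0,"ax": 0,"ay": 0,"az": 0.17},
    {"tx": 0,"ty": 0,"tz": 0,"ax": 0,"ay": 0,"az": 0.17},
    {"tx": -13,"ty": -41,"tz": 0,"ax": 0,"ay": 0,"az": 0.1},
    {"tx": -13,"ty": -41,"tz": 0,"ax": 0,"ay": 0,"az": 0},
    {"tx": -13,"ty": -41,"tz": 0,"ax": 0,"ay": 0,"az": 0},
    {"tx": 0,"ty": 0,"tz": 0,"ax": 0,"ay": 0,"az": 0}
  ]
}}

```text
time: 11.88
position: [0.4673, -0.171, 0.1469]
tcp_rot: [-2.981, -0.965, -0.006]
wrist_force: [0.9, 0.1, -1.1]
gripper_width: 0.499
grip_force: 0.0
```

Run:
```python
from h import *
go([.4588,-.1605,.017],down(.625));print(env.observe()["qpos"])
I=env.read_camera("wrist");cv2.imwrite("pics/w5.png",I);w=env.camera_info("wrist");np.save("w5.npy",w["extrinsics"])
# spindle: bright low-saturation pixels
hsv=cv2.cvtColor(I,cv2.COLOR_BGR2HSV);m=((hsv[...,2]>175)&(hsv[...,1]<45)).astype(np.uint8)
n,l,st,ce=cv2.connectedComponentsWithStats(m)
for j in range(1,n):
  if st[j,4]>300: print(st[j],ce[j])
print("expect mid",proj(w,np.array([.4637,-.157,.06])),"tip",proj(w,np.array([.541,-.1014,.06])),"stub",proj(w,np.array([.3867,-.2126,.06])))
g=I.max(2);k=((g<60)).astype(np.uint8)
cv2.imwrite("pics/c5.png",np.hstack([I,cv2.resize(cv2.imread("pics/w4.png"),(288,384))]))
```

```text
pos [ 0.4673 -0.171   0.1469] width 0.49897073020924876 t 11.875
shift mm [ -1.5109 -12.6249 129.9762] turn [-0.0069 -0.006   0.0012]
[-0.9941  0.1229  1.3699  1.9372 -0.1394  1.1858 -0.5172]
[ 200   55   90  217 8734] [255.4953 156.0045]
[369  81  58  17 329] [407.462   85.6596]
[ 336   94  102  102 6499] [387.5265 144.2917]
[263 100  66  16 416] [291.7067 107.3173]
[ 208  115   21   79 1005] [218.6726 162.5881]
[  0 158  70  14 521] [ 28.6372 164.4472]
[ 289  159   64   37 1099] [311.6005 184.6515]
[ 441  170   71   77 1015] [481.5685 207.0079]
[ 22 320  24  28 436] [ 33.0344 335.422 ]
expect mid [241.6768 186.9734] tip [240.4283  70.7845] stub [242.8899 282.8296]
```

View pics/c5.png

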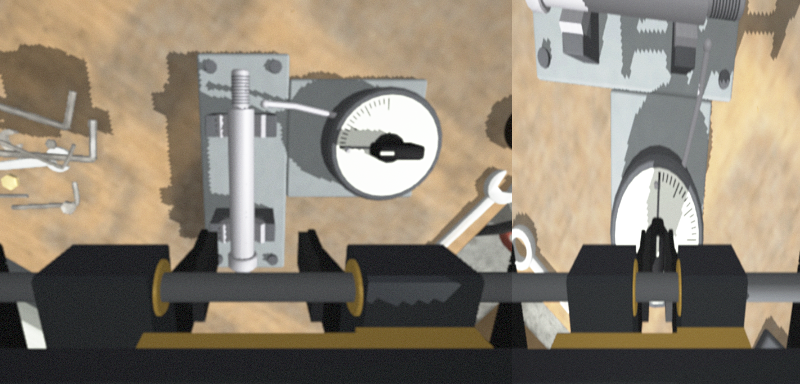

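The picture shows the pointer and wing now lying along the gauge's y at (390,148), so the knob is at zero. The spindle is upright at column 242, with its thread tip near row 70, where I expected it. Joint 3 is close to its limit (1.37 of 1.39), so I'll shift sideways first and watch it.

Emit:
{"fn": "send_rows", "kwargs": {
  "rows": [
    {"tx": -1,"ty": -6,"tz": 15,"ax": -0.004,"ay": -0.003,"az": 0},
    {"tx": -0.5,"ty": -6,"tz": 15,"ax": -0.003,"ay": -0.003,"az": 0},
    {"tx": 0,"ty": 0,"tz": 0,"ax": 0,"ay": 0,"az": 0}
  ]
}}

```text
time: 12.3
position: [0.4573, -0.1645, 0.114]
tcp_rot: [2.982, 0.96, -0.018]
wrist_force: [0.0, 0.4, -0.5]
gripper_width: 0.499
grip_force: 0.0
```

Run:
```python
from h import *
go([.4588,-.1605,.017],down(.625));print(env.observe()["qpos"])
```

```text
pos [ 0.4573 -0.1645  0.114 ] width 0.4986538438985324 t 12.3
shift mm [ 4.8337 -2.8154 96.9213] turn [ 0.0045  0.0138 -0.0019]
[-0.9965  0.153   1.3565  2.0004 -0.1508  1.1168 -0.523 ]
```

Emit:
{"fn": "send_rows", "kwargs": {
  "rows": [
    {"tx": 3,"ty": -1.5,"tz": 15,"ax": 0.003,"ay": 0.007,"az": 0},
    {"tx": 2,"ty": -1.5,"tz": 15,"ax": 0.002,"ay": 0.007,"az": 0},
    {"tx": 0,"ty": 0,"tz": 12,"ax": 0,"ay": 0,"az": 0},
    {"tx": 0,"ty": 0,"tz": 0,"ax": 0,"ay": 0,"az": 0}
  ]
}}

```text
time: 12.8
position: [0.4605, -0.1597, 0.073]
tcp_rot: [-2.99, -0.962, -0.004]
wrist_force: [-0.7, 0.4, 0.1]
gripper_width: 0.498
grip_force: 0.0
```

Run:
```python
from h import *
go([.4588,-.1605,.017],down(.625));print(env.observe()["qpos"])
```

```text
pos [ 0.4605 -0.1597  0.073 ] width 0.49764571014265435 t 12.8
shift mm [-1.9607 -0.3695 56.007 ] turn [-0.0001 -0.0025 -0.0022]
[-0.8679  0.2418  1.2552  2.0447 -0.2704  1.0356 -0.4294]
```

Emit:
{"fn": "send_rows", "kwargs": {
  "rows": [
    {"tx": -2,"ty": 0,"tz": 15,"ax": 0,"ay": 0,"az": 0},
    {"tx": 0,"ty": 0,"tz": 15,"ax": 0,"ay": 0,"az": 0},
    {"tx": 0,"ty": 0,"tz": 12,"ax": 0,"ay": 0,"az": 0},
    {"tx": 0,"ty": 0,"tz": 10,"ax": 0,"ay": 0,"az": 0},
    {"tx": 0,"ty": 0,"tz": 4,"ax": 0,"ay": 0,"az": 0},
    {"tx": 0,"ty": 0,"tz": 0,"ax": 0,"ay": 0,"az": 0}
  ]
}}

```text
time: 13.55
position: [0.4597, -0.1602, 0.0176]
tcp_rot: [-2.989, -0.963, -0.007]
wrist_force: [-0.2, 0.7, -0.4]
gripper_width: 0.5
grip_force: 0.0
```

Run:
```python
from h import *
go([.4588,-.1605,.017],down(.625));print(env.observe()["qpos"])
```

```text
pos [ 0.4597 -0.1602  0.0176] width 0.5003431893626957 t 13.55
shift mm [-0.9051 -0.3282  0.5849] turn [-0.0001 -0.0048 -0.0015]
[-0.7331  0.3466  1.1353  2.0936 -0.3985  0.9337 -0.3245]
```

Emit:
{"fn": "send_rows", "kwargs": {
  "rows": [
    {"tx": 0,"ty": 0,"tz": 0,"ax": 0,"ay": 0,"az": 0},
    {"tx": 0,"ty": 0,"tz": 0,"ax": 0,"ay": 0,"az": 0},
    {"tx": 0,"ty": 0,"tz": 0,"ax": 0,"ay": 0,"az": 0},
    {"tx": 0,"ty": 0,"tz": 0,"ax": 0,"ay": 0,"az": 0},
    {"tx": 0,"ty": 0,"tz": 0,"ax": 0,"ay": 0,"az": 0}
  ],
  "hand": -1,
  "newtons": 15
}}

```text
time: 14.18
position: [0.4591, -0.1587, 0.0176]
tcp_rot: [-2.985, -0.964, -0.006]
wrist_force: [-4.8, 5.1, 6.6]
gripper_width: 0.247
grip_force: 15.0
```

The spindle is gripped at 21.5 mm. I'll tighten to 60 N and lift.

Emit:
{"fn": "send_rows", "kwargs": {
  "rows": [
    {"tx": 0,"ty": 0,"tz": 0,"ax": 0,"ay": 0,"az": 0},
    {"tx": 0,"ty": 0,"tz": 0,"ax": 0,"ay": 0,"az": 0},
    {"tx": 0,"ty": 0,"tz": -5,"ax": 0,"ay": 0,"az": 0},
    {"tx": 0,"ty": 0,"tz": -10,"ax": 0,"ay": 0,"az": 0},
    {"tx": 0,"ty": 0,"tz": -20,"ax": 0,"ay": 0,"az": 0},
    {"tx": 0,"ty": 0,"tz": -25,"ax": 0,"ay": 0,"az": 0},
    {"tx": 0,"ty": 0,"tz": -25,"ax": 0,"ay": 0,"az": 0},
    {"tx": 0,"ty": 0,"tz": -20,"ax": 0,"ay": 0,"az": 0},
    {"tx": 0,"ty": 0,"tz": 0,"ax": 0,"ay": 0,"az": 0}
  ],
  "hand": -1,
  "newtons": 60
}}

```text
time: 15.3
position: [0.4604, -0.1604, 0.1238]
tcp_rot: [-2.987, -0.964, -0.013]
wrist_force: [-0.8, -0.3, -5.0]
gripper_width: 0.239
grip_force: 59.9
```

Run:
```python
from h import *
go([.4588,-.1605,.122],down(.625));print(env.observe()["qpos"],env.observe()["wrist_force"])
for n,(x,y,a,b) in(("top",(258,55,60,70)),("side",(295,130,70,65))):
  I=cv2.imread(f"pics/{n}0.png")[y:y+b,x:x+a];U=cv2.resize(I,None,fx=4,fy=4,interpolation=cv2.INTER_CUBIC)
  L=cv2.createLineSegmentDetector().detect(cv2.cvtColor(U,cv2.COLOR_BGR2GRAY))[0][:,0]/4+[x-.375,y-.375,x-.375,y-.375]
  print(n)
  for l in L:
    d=np.hypot(l[2]-l[0],l[3]-l[1])
    if d>8: print(l.round(1),round(d,1),round(np.degrees(np.arctan2(l[3]-l[1],l[2]-l[0])),1))
  m=((I.min(2)>(165 if n=="top" else 190))).astype(np.uint8)
  for c in cv2.findContours(m,0,1)[0]:
    if cv2.contourArea(c)>15: print("white",cv2.boundingRect(c+[x,y]),cv2.contourArea(c),cv2.fitEllipse(c+[x,y]) if len(c)>5 else "")
  print('\n'.join(f"{y+r} "+''.join('#' if v<45 else '+' if v<110 else '.' if v<180 else 'W' for v in I[r].min(1)) for r in range(b)))
```

```text
pos [ 0.4604 -0.1604  0.1238] width 0.23884562737956744 t 15.3
shift mm [-1.3308 -0.8308  1.7414] turn [ 0.0001 -0.0087 -0.0009]
[-1.0059  0.0838  1.336   1.9935 -0.0981  1.1253 -0.5755] [-0.7713 -0.2936 -4.9876]
top
[281.2 112.4 281.7 104.1] 8.2 -86.7
[300.9 113.4 283.1 115.2] 17.8 174.3
[310.2  77.9 310.5  86.7] 8.8 88.1
[298.8  98.5 300.  112. ] 13.5 85.2
[303.6  92.3 303.1  82.3] 10.0 -92.3
[302.7  82.3 302.3  74.1] 8.1 -92.6
[286.  119.6 299.2 117.8] 13.4 -7.8
[310.6  86.9 311.7  97. ] 10.1 83.8
[307.4  54.7 309.4  74.5] 19.9 84.1
[311.4  96.5 304.8 103.1] 9.3 135.1
[275.   66.7 278.5 100.1] 33.6 84.0
[279.8 101.3 302.   98.1] 22.4 -8.2
[257.7 110.7 279.7 108.6] 22.1 -5.4
[313.9  85.1 311.2  54.7] 30.5 -95.2
[267.3 119.4 279.2 117.8] 12.0 -7.7
[314.4  94.2 314.4  86. ] 8.1 -90.1
[277.5 101.9 269.  101.8] 8.4 -179.2
white (289, 113, 14, 6) 40.0 ((296.7053527832031, 116.00679016113281), (4.059481620788574, 14.808601379394531), 78.99188232421875)
white (258, 97, 24, 14) 170.0 ((267.09490966796875, 104.49911499023438), (12.544241905212402, 24.864194869995117), 97.48796844482422)
whi
[... 10548 characters left out ...]
...++.WW.+++..+++WW..+...
186 ..++WW++.W.+++................+WWWWW+...........++..W......+++W.......
187 ..++WW+++WW.++................+.WWWW+..WWW.+......+..WWWW...++........
188 ..++.W.+.WWW..................+.WWWW+..WWW.+......+..WWW.W+..+++.+....
189 ...+.WW.WWWWWW.WWWWW..........+.WWWW+.WWWWW+......+...WWWW+++++.......
190 ....WWW.....WW+++++++.........+.WWWW.WWWWWW+.......+.WWWWW.++++.......
191 ...W..++...+WW++.............++..WWW.WWWWWW+.......+..W..WW...........
192 ...W.....+.+........+++.......+++WWW.WWWWWW..++......WWWWWWW....WWWWWW
193 .....WWW.+.........+...........++....WWWWW...........WWWWWWWW.WWWWWWWW
194 ..+..WWWW+.++......+.....+.........+.WWWWW.W.....W...WWWWWWWW..WWWWWWW
```

```bash
cat > lens.py <<'E'
from h import *
t=env.camera_info("top");s=env.camera_info("side")
L,e=tri([(t,(292.2,117.3)),(s,(309.2,171.0))])
yaws=[]
for a,b,z in(((279.8,101.3),(302,98.1),.29),((286,119.6),(299.2,117.8),.29),((283.1,115.2),(300.9,113.4),.29),((267.3,119.4),(279.2,117.8),.012),((269.2,85.2),(309.5,80.2),.29)):
    d=onz(t,a,z)-onz(t,b,z);yaws.append(np.arctan2(-d[0],d[1]))
psi=np.mean([yaws[0],yaws[1],yaws[4]])
from scipy.optimize import brentq
def pitch(i,a,b,psi):
    n=np.cross(ray(i,a)[1],ray(i,b)[1]);return brentq(lambda q:n@[np.cos(q)*np.cos(psi),np.cos(q)*np.sin(psi),np.sin(q)],-.2,1.2)
def axis(psi,th): return np.array([np.cos(th)*np.cos(psi),np.cos(th)*np.sin(psi),np.sin(th)])
E
python3 - <<'E'
from lens import *
print("lens",L,e,"yaws",yaws,"psi",psi)
for a,b in(((326.2,161.6),(352.1,149.4)),((352,147.6),(325.5,160)),((330.,177.6),(337.5,174))): print("pitch",pitch(s,a,b,psi),pitch(s,a,b,psi+.05))
# ring plane pitch, seen edge-on in side view: ring line lies in plane ; vertical-ish dir of ring = (-sin th cos psi..., cos th)
for a,b in(((316.1,178.4),(310.7,166.2)),((305.2,163),(313,179.9)),((324.5,162.5),(331.1,177.8))):
  n=np.cross(ray(s,a)[1],ray(s,b)[1]);print("ring pitch",brentq(lambda q:n@[-np.sin(q)*np.cos(psi),-np.sin(q)*np.sin(psi),np.cos(q)],-.2,1.2))
# top box side edges -> yaw given pitch .4
for a,b in(((275,66.7),(278.5,100.1)),((300.4,64),(304.4,98))):
  n=np.cross(ray(t,a)[1],ray(t,b)[1])
  for th in(.35,.45): print("yaw from edge",th,brentq(lambda p:n@axis(p,th),-.6,.8))
print("post foot",onz(s,(327.1,264.5),.01),onz(t,(282.6,121),.01))
E
```

```text
lens [ 0.756  -0.2541  0.2827] [np.float64(0.0003568700634786036), np.float64(0.0003568700634785407)] yaws [np.float64(0.14358300290092824), np.float64(0.1364099277260473), np.float64(0.1005729017698891), np.float64(0.1343893420444113), np.float64(0.12259038060962761)] psi 0.13419443707886772
pitch 0.3975304417530725 0.3662774165664411
pitch 0.39424626603009 0.3632262016489286
pitch 0.4085235873660673 0.3750067722542919
ring pitch 0.4237139601331974
ring pitch 0.4327744386032964
ring pitch 0.4313924852329098
yaw from edge 0.35 0.1255638482620655
yaw from edge 0.45 0.1337908567522055
yaw from edge 0.35 0.15444829611780428
yaw from edge 0.45 0.17008412874124434
post foot [ 0.8187 -0.2522  0.01  ] [ 0.8242 -0.2469  0.01  ]
```

The lens is at about (0.756, −0.254, 0.283), with yaw 0.137 and tilt 0.41. The box edges, ring and base agree on this. I'll compute the approach, first to a stand-off 60 mm further back along the axis.

```bash
cat >> lens.py <<'E'
PSI,TH=.137,.41
def target(back=0.,psi=PSI,th=TH,off=np.array([.0047,0,-.0424]),Ls=None):
    u=axis(psi,th);z=np.array([np.sin(th)*np.cos(psi),np.sin(th)*np.sin(psi),-np.cos(th)]);M=np.c_[u,np.cross(z,u),z]
    O=(L if Ls is None else Ls)-(.175+back)*u;return O-M@off,M
E
python3 - <<'E'
from lens import *
p,M=target(.06);print(p,np.linalg.norm(p[:2]));go(p,M);print("final",target()[0],"world delta",p-env.observe()["position"])
E
```

```text
[ 0.555  -0.2819  0.1483] 0.6224351017664489
pos [ 0.4604 -0.1604  0.1238] width 0.23884562737956744 t 15.3
shift mm [  6.0141 153.8431 -24.4871] turn [-0.1019  0.3933  0.4797]
final [ 0.6095 -0.2743  0.1722] world delta [ 0.0946 -0.1214  0.0245]
```

Emit:
{"fn": "send_rows", "kwargs": {
  "rows": [
    {"tx": 0,"ty": 0,"tz": -20,"ax": 0,"ay": 0,"az": 0},
    {"tx": 1.5,"ty": 31,"tz": -2,"ax": 0,"ay": 0,"az": 0},
    {"tx": 1.5,"ty": 31,"tz": -2,"ax": 0,"ay": 0,"az": 0},
    {"tx": 1.5,"ty": 31,"tz": 0,"ax": 0,"ay": 0,"az": 0},
    {"tx": 1.5,"ty": 31,"tz": 0,"ax": 0,"ay": 0,"az": 0},
    {"tx": 0,"ty": 30,"tz": 0,"ax": 0,"ay": 0,"az": 0},
    {"tx": 0,"ty": 0,"tz": 0,"ax": 0,"ay": 0,"az": 0}
  ]
}}

```text
time: 16.18
position: [0.5493, -0.2797, 0.1451]
tcp_rot: [-2.989, -0.958, -0.001]
wrist_force: [-0.4, 0.4, -5.8]
gripper_width: 0.238
grip_force: 59.9
```

Run:
```python
from lens import *
p,M=target(.06);go(p,M);print(env.observe()["qpos"])
```

```text
pos [ 0.5493 -0.2797  0.1451] width 0.23772645097146072 t 16.175
shift mm [ 3.365   5.0824 -3.24  ] turn [-0.1014  0.4012  0.4758]
[-0.4194  0.4923  1.1063  1.6589 -0.4588  1.2801 -0.1748]
```

Emit:
{"fn": "send_rows", "kwargs": {
  "rows": [
    {"tx": 0.6,"ty": 1,"tz": -0.6,"ax": -0.02,"ay": 0.08,"az": 0.095},
    {"tx": 0.6,"ty": 1,"tz": -0.6,"ax": -0.02,"ay": 0.08,"az": 0.095},
    {"tx": 0.6,"ty": 1,"tz": -0.6,"ax": -0.02,"ay": 0.08,"az": 0.095},
    {"tx": 0.6,"ty": 1,"tz": -0.6,"ax": -0.02,"ay": 0.08,"az": 0.095},
    {"tx": 0.6,"ty": 1,"tz": -0.6,"ax": -0.02,"ay": 0.08,"az": 0.095},
    {"tx": 0,"ty": 0,"tz": 0,"ax": 0,"ay": 0,"az": 0}
  ]
}}

```text
time: 16.92
position: [0.5518, -0.2797, 0.1489]
tcp_rot: [-3.036, -0.211, -0.631]
wrist_force: [1.7, 0.2, -5.1]
gripper_width: 0.244
grip_force: 59.9
```

Run:
```python
from lens import *
p,M=target(.06);go(p,M);print(env.observe()["qpos"])
```

```text
pos [ 0.5518 -0.2797  0.1489] width 0.24408863922963886 t 16.925
shift mm [2.3719 2.5806 1.7221] turn [-0.0062 -0.0001  0.0007]
[-0.5922  0.189   1.2892  1.9724 -0.6178  0.9143 -0.4299]
```

I'm at the stand-off. Now I'll measure the held spindle's axis and tip in the side and top pictures against the prediction.

```bash
cat > meas.py <<'E'
from lens import *
def shot(k,show=True):
    o=env.observe();P=o["position"];r=Rt();off=np.array([.0047,0,-.0424]);out={}
    tip=P+r@(off+[.095,0,0]);a=P+r@(off+[.02,0,0]);b=P+r@(off+[.065,0,0]);st=P+r@(off-[.095,0,0])
    for n in("side","top"):
        i=env.camera_info(n);I=env.read_camera(n);cv2.imwrite(f"pics/{n}_{k}.png",I)
        q=[proj(i,X) for X in(a,b,tip,st)];print(n,"expect x20,x65,tip,stub",[x.round(1).tolist() for x in q])
        c=((q[0]+q[2])/2).astype(int)
        if show:
            g=I.min(2);x0,x1=c[0]-36,c[0]+40
            for rr in range(c[1]-24,c[1]+24): print(rr,x0,''.join('#' if v<45 else '+' if v<110 else '.' if v<165 else 'W' for v in g[rr,x0:x1]))
E
python3 -c "
from meas import *
shot(5)"
```

```text
side expect x20,x65,tip,stub [[221.3, 212.3], [239.2, 203.6], [251.2, 197.7], [176.0, 234.3]]
181 200 ####+#######.....+..+##+++.WWWW..W++++.....+++++++++++++.W.++..++.WWW.WW+.W.
182 200 #############.......##++.++.WWWWWW.++..+...++++...++++++.W.++.++++.WW.WW+.WW
183 200 ##########+##+..WW.###+...++WW.W....+...++.+.+........++.WW+..++++.WW.WW..W.
184 200 #####+#+++++#+...W.+#+...+++.W..+..........+..........++..W+.....+.WWWWWW+WW
185 200 #####+++++++++......+......++..+++.+....+..+++........++..W+.+...+..WWWWW+WW
186 200 ######+++++++#.......+.....++++....+...+.....+.........++..+.....++.WWWWW..W
187 200 #####++++++++#...WWW.......++++...............+........++.+.......++WWWWWW..
188 200 ######+++++++#+..WWW..............WWW..........+.......++...+........WW...+.
189 200 ######+++++++++..WWW.......+++...WWWW.+...................+.+...........+..+
190 200 +######+++++##+...WW.WW....++...+WWWWW+..................+...........++....+
191 200 #########+####+...WWWWW....+.....WWWWW+..................+.++......++.......
192 200 ##############++..WWWW++++.....+..WWWW+..................+.....
[... 6546 characters left out ...]
..........++.WWWW...
215 263 WWWWWWWWWW..+########+.WWWWWWWWWW++...WWWWW.......................++.WWWW...
216 263 WWWWWWWWW...#########+WWWWWWWWWWW++...WWWWW...........++++++++....++.WWW....
217 263 WWWWWWW.....#+.######+WWWWWWWWWWW++...WWWWW.++..++++++++++###++...++.WWW....
218 263 W.WWWW.....++..#####+.WWWWWWWWWWW.+...WWWWW+##..+++##########++...++..WW.+.+
219 263 WWWW......++W.+#####+WWWWWWWW.WWW.+...WWWWW+##+.+######+#+++++++.+++......++
220 263 WWW........+.+#####+.WWWWWWWW#+++++...WWWWW+###++++++++++++++++..........+++
221 263 .W+.......+++#++#+..WWW..++++####+++..WWWWW+##+++++++++++++++++....++++.++++
222 263 +.........WW+..WWWWWW+###########+++.......+++++++++++++++++++++++++.WWW....
```

The tip is seen at about (251,199.5) in the side view against 197.7 predicted, and at about (297,183.5) in the top view against 298. That is within a few millimetres. I'll refine it using differences from the first pictures, sampled in profiles across the axis.

```bash
cat > fit.py <<'E'
from meas import *
def fit(k,off=np.array([.0047,0,-.0424])):
    o=env.observe();P=o["position"];r=Rt();u=r[:,0];O=P+r@off;res={}
    for n in("side","top"):
        i=env.camera_info(n);I=cv2.imread(f"pics/{n}_{k}.png").astype(np.float32);B=cv2.imread(f"pics/{n}0.png").astype(np.float32)
        D=np.abs(I-B).max(2);a,b=proj(i,O+.03*u),proj(i,O+.095*u);d=(b-a)/np.linalg.norm(b-a);nn=np.array([-d[1],d[0]])
        samp=lambda q:cv2.remap(D,q[:,:1].astype(np.float32),q[:,1:].astype(np.float32),cv2.INTER_LINEAR)[:,0]
        w=np.arange(-10,10.01,.25);cs=[]
        for x in np.arange(.035,.0901,.005):
            c=proj(i,O+x*u);v=samp(c+w[:,None]*nn)>30
            j=40
            idx=np.flatnonzero(v);
            if len(idx)==0: continue
            # run nearest to centre
            runs=np.split(idx,np.flatnonzero(np.diff(idx)>3)+1);R_=min(runs,key=lambda q:min(abs(q-j)))
            cs.append((x,w[R_[0]],w[R_[-1]]))
        print(n);print(' '.join(f"{x*1000:.0f}:{p:.2f}/{q:.2f}" for x,p,q in cs))
        s=np.arange(.07,.1301,.001);c=np.array([proj(i,O+x*u) for x in s]);m=np.mean([samp(c+e*nn) for e in(-1,0,1)],0);print("along",dict(zip((s*1000).round().astype(int)[12::2].tolist(),m.round().astype(int)[12::2].tolist())))
E
python3 -c "
from fit import *
fit(5)"
```

```text
side
35:-3.75/6.00 40:-3.75/6.00 45:0.00/6.00 50:-0.25/6.00 55:-4.25/6.00 60:-4.00/5.25 65:-2.75/4.25 70:-2.75/4.25 75:-2.75/4.25 80:-2.75/4.50 85:-3.00/4.00 90:-2.00/3.75
along {82: 77, 84: 77, 86: 86, 88: 118, 90: 94, 92: 27, 94: 5, 96: 2, 98: 3, 100: 3, 102: 2, 104: 3, 106: 4, 108: 2, 110: 3, 112: 3, 114: 3, 116: 2, 118: 3, 120: 3, 122: 4, 124: 2, 126: 3, 128: 2, 130: 2}
top
35:-3.75/4.25 40:-5.00/4.25 45:-6.00/4.25 50:-6.00/4.00 55:-6.00/4.00 60:-6.00/4.25 65:-5.50/2.50 70:0.25/1.50 75:-4.25/1.50 80:-4.00/2.00 85:0.00/2.00 90:-4.50/2.50
along {82: 35, 84: 34, 86: 32, 88: 44, 90: 69, 92: 68, 94: 42, 96: 20, 98: 16, 100: 17, 102: 16, 104: 16, 106: 15, 108: 15, 110: 16, 112: 15, 114: 15, 116: 16, 118: 16, 120: 15, 122: 16, 124: 17, 126: 16, 128: 16, 130: 16}
```

Run:
```python
from lens import *
o=env.observe();P=o["position"];r=Rt();off=np.array([.0047,0,-.0424]);u=r[:,0];O=P+r@off
def px(n,x,e,al):
    i=t if n=="top" else s;a,b=proj(i,O+.03*u),proj(i,O+.095*u);d=(b-a)/np.linalg.norm(b-a);return i,proj(i,O+x*u)+e*np.array([-d[1],d[0]])+al*d
T,e=tri([px("top",.095,-1.1,-.5),px("side",.095,.85,-1.3)]);print("tip err world mm",(T-(O+.095*u))*1e3,e,"tool",r.T@(T-(O+.095*u))*1e3)
B,e=tri([px("top",.05,-.95,-.3),px("side",.05,1.0,-1.3)]);print("body err tool",r.T@(B-(O+.05*u))*1e3,e)
```

```text
tip err world mm [-1.2085  1.8842 -4.5735] [np.float64(0.0004749120734570766), np.float64(0.0004749120734570757)] tool [-2.6721 -2.0274  3.831 ]
body err tool [-2.693  -1.7035  4.0986] [np.float64(0.0006220193093104724), np.float64(0.0006220193093106746)]
```

The spindle is parallel to the tool, offset by (−2.7, −1.9, +3.9) mm in the frame the cameras share with the lens. I'll use that offset and advance.

Run:
```python
from lens import *
for b in(.02,0):
  p,M=target(b,off=np.array([.002,-.0019,-.0385]));go(p,M)
```

```text
pos [ 0.554  -0.2795  0.1501] width 0.2374639019604293 t 17.025
shift mm [42.5462  4.5474 -1.9823] turn [-0.005   0.0004  0.0055]
pos [ 0.554  -0.2795  0.1501] width 0.2374639019604293 t 17.025
shift mm [62.5459  4.6576 -1.9915] turn [-0.005   0.0004  0.0055]
```

Emit:
{"fn": "send_rows", "kwargs": {
  "rows": [
    {"tx": 10,"ty": 1.5,"tz": -1,"ax": -0.005,"ay": 0,"az": 0.005},
    {"tx": 15,"ty": 1.5,"tz": -1,"ax": 0,"ay": 0,"az": 0},
    {"tx": 15,"ty": 1.5,"tz": 0,"ax": 0,"ay": 0,"az": 0},
    {"tx": 12,"ty": 0,"tz": 0,"ax": 0,"ay": 0,"az": 0},
    {"tx": 8,"ty": 0,"tz": 0,"ax": 0,"ay": 0,"az": 0},
    {"tx": 0,"ty": 0,"tz": 0,"ax": 0,"ay": 0,"az": 0},
    {"tx": 0,"ty": 0,"tz": 0,"ax": 0,"ay": 0,"az": 0}
  ]
}}

```text
time: 17.9
position: [0.6076, -0.2782, 0.176]
tcp_rot: [-3.043, -0.203, -0.634]
wrist_force: [-0.5, -0.7, -5.4]
gripper_width: 0.237
grip_force: 59.9
```

Run:
```python
from fit import *
off=np.array([.002,-.0019,-.0385])
p,M=target(0,off=off);go(p,M);print(env.observe()["qpos"],env.observe()["moment"])
shot(6,False);fit(6,off)
for k in(.08,.0): print([proj(i,L-k*axis(PSI,TH)).round(1) for i in(s,t)])
```

```text
pos [ 0.6076 -0.2782  0.176 ] width 0.23704071413989586 t 17.9
shift mm [ 3.3603 -1.7041  0.536 ] turn [ 0.0019 -0.0006 -0.0034]
[-0.5218  0.2995  1.2181  1.8451 -0.6929  0.986  -0.4638] [-0.1746  1.0957 -0.0306]
side expect x20,x65,tip,stub [[245.9, 200.8], [264.0, 192.1], [276.1, 186.2], [200.0, 223.0]]
top expect x20,x65,tip,stub [[301.5, 189.0], [299.5, 168.9], [298.2, 155.3], [306.2, 237.6]]
side
35:-5.00/4.75 40:-5.25/4.75 45:-5.00/4.50 50:-5.00/4.75 55:-5.50/4.75 60:-4.50/4.75 65:-5.25/4.50 70:-3.00/2.00 75:-3.25/1.50 80:-2.75/1.50 85:-3.75/1.75 90:-3.75/2.00
along {82: 75, 84: 74, 86: 99, 88: 81, 90: 74, 92: 107, 94: 115, 96: 53, 98: 11, 100: 4, 102: 2, 104: 2, 106: 2, 108: 2, 110: 1, 112: 2, 114: 2, 116: 2, 118: 2, 120: 2, 122: 1, 124: 1, 126: 2, 128: 3, 130: 2}
top
35:-0.50/5.75 40:-1.25/5.75 45:-1.00/5.50 50:-0.75/5.75 55:-4.50/5.75 60:-5.00/5.75 65:-1.25/5.25 70:-3.00/3.25 75:-3.50/-0.25 80:-3.50/-0.25 85:-3.25/2.75 90:-3.00/3.00
along {82: 38, 84: 39, 86: 35, 88: 33, 90: 40, 92: 48, 94: 50, 96: 46, 98: 22, 100: 20, 102: 21, 104: 20, 106: 21, 108: 21, 110: 21, 112: 21, 114: 21, 116: 20, 118: 15, 120: 12, 122: 14, 124: 14, 126: 15, 128: 15, 130: 15}
[array([276.7, 186.7]), array([296.1, 154.7])]
[array([309., 171.]), array([292.2, 117.1])]
```

The tip and axis now agree within about 2 mm. I'll make a final small correction.

Run:
```python
from lens import *
go(*target(0,off=np.array([.003,-.0015,-.0393])))
```

```text
pos [ 0.6077 -0.2781  0.1761] width 0.2314636020086654 t 18.0
shift mm [ 2.2597 -2.0136  1.4055] turn [ 0.0017 -0.001  -0.0034]
```

Emit:
{"fn": "send_rows", "kwargs": {
  "rows": [
    {"tx": 1.2,"ty": -1,"tz": 0.7,"ax": 0.001,"ay": 0,"az": -0.003},
    {"tx": 1,"ty": -1,"tz": 0.7,"ax": 0,"ay": 0,"az": 0},
    {"tx": 0,"ty": 0,"tz": 0,"ax": 0,"ay": 0,"az": 0},
    {"tx": 0,"ty": 0,"tz": 0,"ax": 0,"ay": 0,"az": 0},
    {"tx": 0,"ty": 0,"tz": 0,"ax": 0,"ay": 0,"az": 0},
    {"tx": 0,"ty": 0,"tz": 0,"ax": 0,"ay": 0,"az": 0}
  ]
}}

```text
time: 18.75
position: [0.6104, -0.2757, 0.1759]
tcp_rot: [-3.042, -0.209, -0.634]
wrist_force: [-0.5, -0.3, -5.1]
gripper_width: 0.237
grip_force: 59.9
```

Run:
```python
from fit import *
off=np.array([.003,-.0015,-.0393])
go(*target(0,off=off));o=env.observe();print(o["qvel"],o["grip_force"])
shot(7,False);fit(7,off)
for n,(x,y,a,b) in(("top",(258,55,50,62)),("side",(300,130,60,60))):  # has the head moved?
  A,B=[cv2.imread(f"pics/{n}{k}.png")[y:y+b,x:x+a].astype(int) for k in("0","_7")];print(n,"head change",(abs(A-B).max(2)>30).mean())
```

```text
pos [ 0.6104 -0.2757  0.1759] width 0.23695433074489086 t 18.75
shift mm [-0.4717  0.0056 -0.0368] turn [ 0.001  -0.0011  0.0002]
[ 0.0005 -0.0002 -0.0004  0.0014 -0.001  -0.0004  0.0011] 59.905016189441085
side expect x20,x65,tip,stub [[247.1, 200.2], [265.1, 191.4], [277.2, 185.6], [201.3, 222.5]]
top expect x20,x65,tip,stub [[300.3, 187.7], [298.2, 167.6], [296.8, 154.0], [305.3, 236.4]]
side
35:-5.25/4.75 40:-5.25/4.50 45:-5.25/4.75 50:-5.50/4.75 55:-4.50/4.75 60:-4.75/4.75 65:-4.25/4.00 70:-3.25/2.00 75:-2.50/1.75 80:-3.75/1.75 85:-3.25/2.00 90:-2.75/2.00
along {82: 78, 84: 82, 86: 74, 88: 81, 90: 81, 92: 99, 94: 91, 96: 23, 98: 4, 100: 2, 102: 2, 104: 1, 106: 1, 108: 2, 110: 2, 112: 2, 114: 2, 116: 2, 118: 2, 120: 1, 122: 2, 124: 3, 126: 2, 128: 1, 130: 2}
top
35:-1.00/5.25 40:-5.00/5.25 45:-1.00/5.50 50:-1.50/5.50 55:-1.25/5.50 60:-1.00/5.25 65:-0.75/5.25 70:0.50/3.50 75:-3.50/-0.50 80:-3.50/2.25 85:-3.75/-0.50 90:-3.75/3.25
along {82: 33, 84: 34, 86: 35, 88: 37, 90: 45, 92: 58, 94: 61, 96: 34, 98: 16, 100: 19, 102: 21, 104: 21, 106: 21, 108: 21, 110: 21, 112: 20, 114: 15, 116: 11, 118: 14, 120: 15, 122: 14, 124: 15, 126: 15, 128: 14, 130: 15}
top head change 0.0
side head change 0.0
```

The pose matches to within about a pixel, the camera head has not moved and the knob was seen at zero. I'll hand in.

```bash
python3 -c "
from plant import env
print(env.hand_in())"
```

```text
the job is handed in; nothing more can be done
None
```

The job is handed in: the knob is back on its zero stop, and the spindle is held in line with the lens, measured as centred and 80 mm from the glass to within a few mm, with the camera head unmoved and about 19 s used.

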